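# Rebuild the spindle of a soil feeder and set its outlet gate

### The arm

A 6-joint arm with a two-finger parallel gripper is mounted at the origin on the work surface. World frame = base frame: x ahead of the robot, y to its left, z up, the work surface at z = 0. Lengths are in m, angles in rad, forces in N, time in s.
With the tool pointing down it reaches from about 0.275 to 0.825 m from the base axis. Payload 5.2 kg.
Tool frame: the origin (TCP) lies on the centre line of the jaws, within the pads' length; the fingertips stand 22 mm ahead of it and the grasp point (between the pads) lies 3 mm ahead of it; z points along the fingers, y is the line along which they close (so a half turn about z gives the same grasp; the last joint's range is limited). The gripper opens to 93 mm and grips with 3 to 60 N. Pads are 15 mm wide; open, the fingers measure 128 mm over their backs; the gripper's body (75 mm by 188 mm) begins 65 mm behind the grasp point.
Start: joints at [-1.431, 0.259, 1.535, -0, 1.348, -0.203], TCP at [0.185, -0.518, 0.241] pointing down, gripper open.
Joint ranges: [-3.14, 3.14], [-0.91, 2.08], [0.19, 2.58], [-1.22, 4.36], [0.22, 2.71], [-3.12, 3.12]. Speed limits (rad/s): [2.57, 2.57, 3.14, 3.14, 3.14, 3.14].

### API

Orientations are given as a rotation vector (axis times angle).
In Python, from cell import env gives the robot as it stands.
- The arm moves only by the tool apply_moves, never from a script. Its argument "steps" is a list of rows, each a list of 2 entries, a list of its own where there are three numbers: the shift along the world's x, y, z in mm, then the turn about the world's z in rad. In form: [[[tx, ty, tz], turn], ...]. A call has 1 to 8 rows; each row shifts and turns the commanded pose from where the row before left it; what a row does not reach is not made up. A row lasts 1/12 s, in which the tool goes at most 41.7 mm and 7.16 degrees, less where a joint would pass 70% of its speed; a pose out of reach is approached as far as the arm can. A call is refused whole if a number of a shift passes 41.7 or a number of a turn 0.125, either way. A call with a gripper value outside its range is refused whole. "hand" is the finger opening in mm, from 0 to 93, set as the call begins (left out, the last holds). The fingers move at their own pace and stop on an object; "newtons" is the grip in N (left out, the last holds). Time passes only in rows, so rows that do not move let the fingers close. It gives the time, the measured TCP pose, the force, the opening and the grip force at its end, in the units of the state.
- env.get_state(): the state, without advancing time (a new reading comes with each control period).
- env.camera(name): name is "side" or "top" or "wrist"; returns the picture (384x512x3 uint8, blue, green, red); there is no depth.
- env.get_calibration(name): a dict with "camera_matrix" (3x3 intrinsics, pixels), "k1" (the pictures are not rectified: a ray, as slopes to the right and down, at radius r is drawn at 1 + k1 r^2 times it, then the intrinsics apply), "origin" and "rotation" of the camera in the world. Camera axes: x right, y down, z forward; pixel columns grow to the right and rows downward; lengths in m; the calibration is good to about 2 mm. A picture is of the moment at which its call begins: read the wrist's pose just before it. get_calibration takes no time and is no camera call; for the wrist camera it gives the pose at the moment of the call.
- env.finish_job(): hands the job in; it is judged then, once.
The state is a dict: "clock": time; "qpos": joint angles; "joint_velocities": joint speeds; "joint_torque": joint torques, N m; "ee_pos": TCP position; "eef_rot": TCP orientation; "ft_force": force on the tool from outside, world axes, zero at the start; "ft_torque": the same for the moment, N m; "finger_gap": opening from 0.0 (shut) to 1.0 (fully open); "grasp_force": force on a finger pad.
Only numpy, scipy, OpenCV 4.12 (cv2) and the standard library are available. Lean on these libraries where they do the work, as an engineer would, in place of code of your own. Each camera call takes 0.05 s, during which the arm holds its last target. There are 200 camera calls.

### The job

Put the cleaned soil feeder back together: slide the tall plain spacer tube onto the spindle in the pan, right down to the pan floor, then the vaned spreader disc, hub up, down onto the spacer, lowering each all the way in the grip rather than letting it drop. Only when both are on and let go, pull the stiff slide gate out towards the front until its upright tab stands level with the two mark ribs on the rails, and let go of it. Leave the other things on the bench where they are.

Things in the scene. Friction and masses are not known exactly. Their poses are not given: they have to be found in the camera images.
- feeder: Soil feeder, a fixed white slab 220 mm (x) by 340 mm (y) by 30 mm high, turned up to about 0.3 rad either way. Origin at the centre of its underside, on the bench; -x is its front, where the robot is. On top: the pan with the spindle towards +y, the slide gate between two rails towards -y
- spindle_foot (a point): Foot of the feeder's upright steel spindle, on its axis at the pan floor, 30 mm above the bench. The spindle is fixed, 16 mm in diameter, 124 mm tall, its last 12 mm tapering to 6 mm. The pan round it has a rim 15 mm high and 150 mm in outside diameter. Axes are the feeder's, z up the spindle
- spacer_mid (a point): Centre (half-way up) of the spacer: a loose plain aluminium tube standing upright, 44 mm outside diameter, 20 mm bore, 60 mm tall; z is its axis
- spacer: The same spacer tube; origin at the centre of its lower end (30 mm below spacer_mid)
- disc_mid (a point): Centre (half-way up) of the spreader disc, a loose aluminium part lying hub up: round flange 110 mm across, 10 mm thick, with four radial vanes 7 mm high between 33 and 53 mm from the axis; round hub, the place to grip, 40 mm across, rising 40 mm above the flange. Height 50 mm in all, bore 20 mm right through; z is its axis, up the hub
- disc: The same spreader disc; origin at the centre of its underside (25 mm below disc_mid)
- gate_tab (a point): Centre of the gate's upright aluminium pull tab, 12 mm thick (feeder x), 60 mm wide (feeder y), from 36 to 82 mm above the bench; this point is 62 mm above the bench and moves with the gate. Axes as the feeder's; the gate slides out along -x. The space before and behind the tab is free above the gate plate (36 mm); the rails beside it are 42 mm high
- gate (a joint): How far the slide gate is pulled out, in m: 0 shut, 0.080 at its stop. It starts within 8 mm of shut. Sliding takes about 8 N and it stays where it is left. The mark ribs on the two rails, dark crosswise bars 10 mm high, are level with the middle of the tab when it reads 0.050
- bowl: Bystander, to be left alone: white porcelain bowl, 130 mm across the rim, 65 mm tall; origin on its underside
- bottle: Bystander, to be left alone: amber bottle with black cap, 68 mm diameter, 150 mm tall; origin on its underside
- jar: Bystander, to be left alone: low white jar with a red cap, 68 mm diameter, 75 mm tall; origin on its underside
- collar: Bystander, to be left alone: low wide steel collar, 72 mm outside diameter, 40 mm hole, 22 mm tall; not a part of the feeder; origin on its underside
- spatula: Bystander, to be left alone: hand spatula, about 200 mm long, lying flat; origin on its underside about the middle
- beaker: Bystander, to be left alone: glass beaker, 76 mm diameter, 95 mm tall; origin on its underside

How it is judged:
By the outcome, as a careful person would: the job done as asked, in the order asked, and still so for the second after the job is handed in, with the robot touching nothing.
It also fails if it takes over 72 s, if anything falls off the work surface, if the arm or the gripper's body presses on something with over 40 N, if the wrist force passes 120 N, or if a joint passes its speed limit or range.

## Working session

There is one attempt and no reset: what is moved stays moved. The work goes in short steps, Python scripts to look and compute and a tool call to move; the robot and the scene stay as the last step left them, time stands still between calls to the robot, and variables do not carry over. Pictures are saved under pics/ and viewed, at most 10 in all, crops included, and the job is handed in when it is done.

Besides the shell and the picture viewer there is one more tool, called after "Request:" by a JSON object that holds its "name" and its "arguments". apply_moves: Moves the arm, as the interface text tells. Its arguments: {"type":"object","properties":{"steps":{"type":"array","items":{"type":"array"}},"hand":{"type":"number"},"newtons":{"type":"number"}},"required":["steps"]}

```bash
mkdir -p pics; cat > h.py <<'E'
import numpy as np, cv2
from cell import env
def shot(n,f):
    c=env.get_calibration(n); im=env.camera(n); cv2.imwrite('pics/'+f,im); return im,c
def ray(c,u,v):
    K=np.array(c["camera_matrix"]);k=c["k1"]
    d=np.array([(u-K[0,2])/K[0,0],(v-K[1,2])/K[1,1]]);s=d.copy()
    for _ in range(30): s=d/(1+k*(s@s))
    return np.array(c["rotation"])@np.array([*s,1.])
def at(c,u,v,z):
    o=np.array(c["origin"]);d=ray(c,u,v);return o+d*(z-o[2])/d[2]
def proj(c,p):
    q=np.array(c["rotation"]).T@(np.array(p)-c["origin"]);s=q[:2]/q[2];s=s*(1+c["k1"]*(s@s));K=np.array(c["camera_matrix"])
    return np.array([K[0,0]*s[0]+K[0,2],K[1,1]*s[1]+K[1,2]])
E
python3 - <<'E'
from h import *
a,c=shot('top','t.png');b,d=shot('side','s.png')
for x in (c,d): print(x)
cv2.imwrite('pics/t1.png',cv2.resize(a,(800,600),interpolation=cv2.INTER_CUBIC));cv2.imwrite('pics/s1.png',cv2.resize(b,(800,600),interpolation=cv2.INTER_CUBIC))
print(env.get_state())
E
```

```text
{'camera_matrix': array([[392.86698455,   0.        , 259.07277128],
       [  0.        , 392.86698455, 191.35774958],
       [  0.        ,   0.        ,   1.        ]]), 'k1': -0.04769723562949983, 'origin': array([ 3.90626554e-01, -1.29451326e-03,  1.34745325e+00]), 'rotation': array([-2.1998785 ,  2.15868324, -0.10299962])}
{'camera_matrix': array([[413.18798502,   0.        , 255.85596651],
       [  0.        , 413.18798502, 187.90156451],
       [  0.        ,   0.        ,   1.        ]]), 'k1': -0.13590418226200857, 'origin': array([-0.36671371,  0.79183552,  1.12686758]), 'rotation': array([-1.07412669,  2.38355746, -1.07625369])}
{'clock': 0.1, 'qpos': array([-1.43079818e+00,  2.59260304e-01,  1.53594316e+00,  1.46737827e-05,
        1.34801785e+00, -2.02828024e-01]), 'joint_velocities': array([-0.00211067, -0.00038717, -0.00324919,  0.00045372,  0.00145004,
       -0.00046383]), 'joint_torque': array([ 2.52453625e-03, -4.38206863e+01, -2.84643084e+01,  7.22295279e-02,
        3.61931173e-02, -4.85457144e-05]), 'ee_pos': array([ 0.18483104, -0.5175369 ,  0.23991834]), 'eef_rot': array([-3.09394903e+00, -5.35594209e-01, -1.02766873e-04]), 'ft_force': array([-0.36915025, -0.71096841, -0.51941991]), 'ft_torque': array([ 0.02616013,  0.00066988, -0.03611403]), 'grasp_force': 0.0, 'finger_gap': 0.9995170821260798}
```

View pics/t1.png

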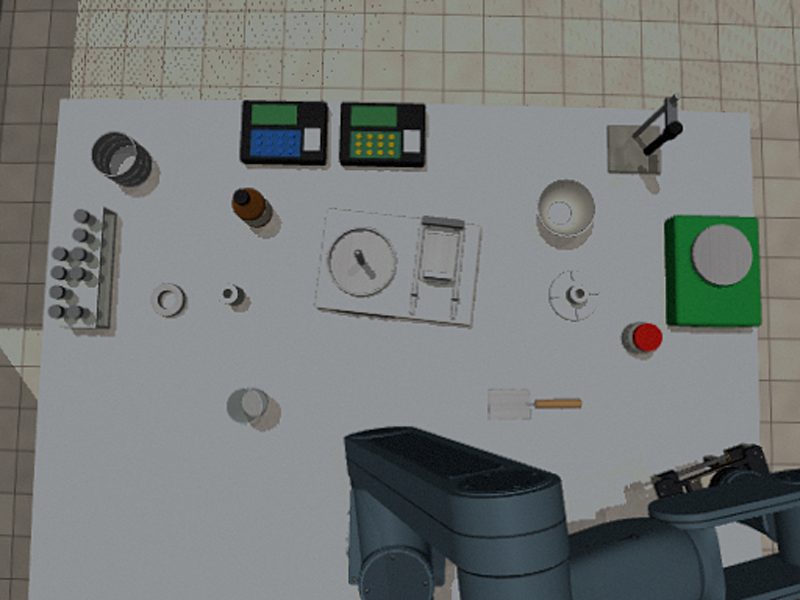

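View pics/s1.png

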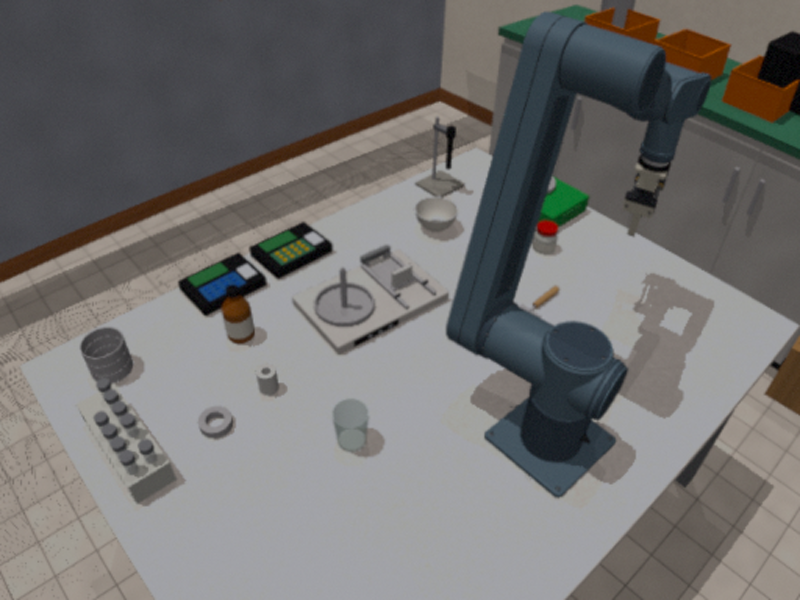

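```bash
python3 - <<'E'
s=open('h.py').read()
s=s.replace("    c=env.get_calibration(n);","    c=dict(env.get_calibration(n)); c['rotation']=cv2.Rodrigues(np.array(c['rotation'],float))[0];")
open('h.py','w').write(s)
import cv2,numpy as np
a=cv2.imread('pics/t.png')
f=lambda x,y,w,h,k:cv2.resize(a[y:y+h,x:x+w],None,fx=k,fy=k,interpolation=cv2.INTER_CUBIC)
A=f(195,128,120,85,5) # 600x425
B=f(135,175,30,30,6);C=f(345,165,45,45,4)
m=np.zeros((425,780+20,3),np.uint8);m[:,:600]=A;m[:180,610:790]=B;m[200:380,610:790]=C
cv2.imwrite('pics/m.png',m)
E
```

```text
(no output)
```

View pics/m.png

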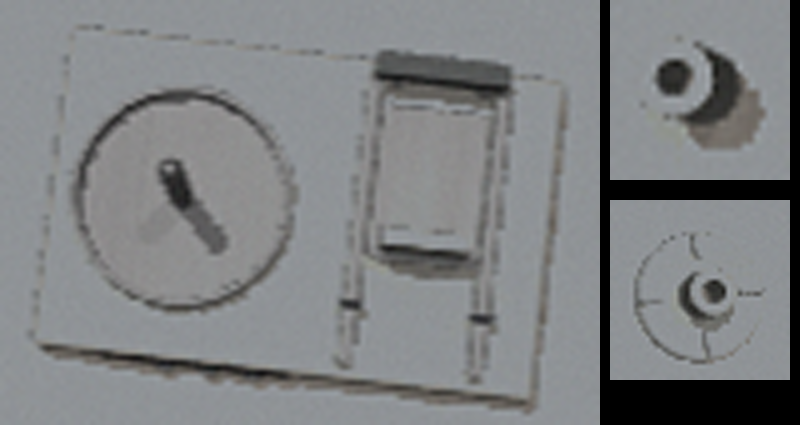

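```bash
python3 - <<'E'
from h import *
c=dict(env.get_calibration('top'));c['rotation']=cv2.Rodrigues(np.array(c['rotation'],float))[0]
def P(n,x,y,k,x0,y0,z): print(n,(at(c,(x+.5)/k-.5+x0,(y+.5)/k-.5+y0,z)*1000).round(1))
P('pan',186,200,5,195,128,.045);P('tip',171,167,5,195,128,.154)
P('TL',75,27,5,195,128,.03);P('TR',565,83,5,195,128,.03);P('BL',37,345,5,195,128,.03);P('BR',533,405,5,195,128,.03)
P('ribL',350,303,5,195,128,.052);P('ribR',482,319,5,195,128,.052)
P('tabL',384,240,5,195,128,.082);P('tabR',475,252,5,195,128,.082)
P('spacer',69,78,6,135,175,.06);P('disc',102,92,4,345,165,.05);P('flange',85,98,4,345,165,.01)
w=env.get_calibration('wrist');s=env.get_state();print(w,s['ee_pos'],s['eef_rot'])
R=cv2.Rodrigues(s['eef_rot'])[0];print(R, R.T@(w['origin']-s['ee_pos']), R.T@cv2.Rodrigues(w['rotation'])[0])
E
```

```text
pan [583.8  84.2  45. ]
tip [587.9  86.8 154. ]
TL [703.8 164.   30. ]
TR [ 671.7 -171.1   30. ]
BL [485.7 182.9  30. ]
BR [ 451.7 -151.2   30. ]
ribL [516.  -26.6  52. ]
ribR [ 507.  -114.3   52. ]
tabL [554.6 -47.4  82. ]
tabR [ 547.9 -106.6   82. ]
spacer [509.7 364.5  60. ]
disc [ 524.9 -378.9   50. ]
flange [ 523.6 -375.7   10. ]
{'camera_matrix': array([[288.30856914,   0.        , 248.15698813],
       [  0.        , 288.30856914, 193.38978538],
       [  0.        ,   0.        ,   1.        ]]), 'k1': -0.05706404085073106, 'origin': array([ 0.24997034, -0.49581443,  0.38437354]), 'rotation': array([ 2.39663138, -1.68931763, -0.21353489])} [ 0.18483104 -0.5175369   0.23991834] [-3.09394903e+00 -5.35594209e-01 -1.02766873e-04]
[[ 9.41809540e-01  3.36146909e-01 -2.13094184e-04]
 [ 3.36146802e-01 -9.41808218e-01  1.61472275e-03]
 [ 3.42090206e-04 -1.59239222e-03 -9.99998674e-01]] [ 0.06870017  0.00120794 -0.14443382] [[-2.69255032e-04 -9.69210511e-01 -2.46233453e-01]
 [ 9.99999819e-01 -1.28465049e-04 -5.87837703e-04]
 [ 5.38106087e-04 -2.46233567e-01  9.69210370e-01]]
```

Request:
{"name": "apply_moves", "arguments": {"steps": [[[14, 36.5, 0], -0.115], [[14, 36.5, 0], -0.115], [[14, 36.5, 0], -0.113], [[14, 36.5, 0], 0], [[14, 36.5, 0], 0], [[14, 36.5, 0], 0], [[14, 36.5, 0], 0], [[14, 36.5, 0], 0]]}}

```text
clock: 0.77
ee_pos: [0.2969, -0.224, 0.2404]
eef_rot: [-3.141, 0.001, 0.0]
ft_force: [1.2, -0.4, 0.4]
finger_gap: 1.003
grasp_force: 0.0
```

Request:
{"name": "apply_moves", "arguments": {"steps": [[[14, 36.5, 0], 0], [[14, 36.5, 0], 0], [[14, 36.5, 0], 0], [[14, 36.5, 0], 0], [[14, 36.5, 0], 0], [[14, 36.5, 0], 0], [[14, 36.5, 0], 0], [[14, 36.5, 0], 0]]}}

```text
clock: 1.43
ee_pos: [0.4089, 0.0682, 0.2406]
eef_rot: [3.141, 0.0, 0.0]
ft_force: [0.2, -1.7, 0.4]
finger_gap: 1.0
grasp_force: 0.0
```

Request:
{"name": "apply_moves", "arguments": {"steps": [[[13, 37, -5], 0], [[13, 37, -5], 0], [[13, 37, -5], 0], [[13, 37, -5], 0], [[13, 37, -5], 0], [[13, 37, -5], 0], [[13, 37, -5], 0], [[10, 37, -5], 0]]}}

```text
clock: 2.1
ee_pos: [0.5102, 0.3639, 0.1997]
eef_rot: [3.141, -0.0, -0.001]
ft_force: [0.1, -0.6, 0.8]
finger_gap: 1.0
grasp_force: 0.0
```

```bash
python3 - <<'E'
from h import *
a,c=shot('wrist','w1.png');s=env.get_state();print(s['clock'],s['ee_pos'],s['eef_rot'],s['ft_force'],s['qpos'])
cv2.imwrite('pics/w1b.png',cv2.resize(a,(768,576),interpolation=cv2.INTER_CUBIC))
E
```

```text
2.15 [0.51071529 0.36981372 0.1977663 ] [-3.13792969e+00 -3.26104381e-03  1.79965392e-03] [1.206109   3.66697636 0.29759677] [0.44797741 0.4304153  1.39299729 0.00392194 1.31763409 2.01571399]
```

View pics/w1b.png

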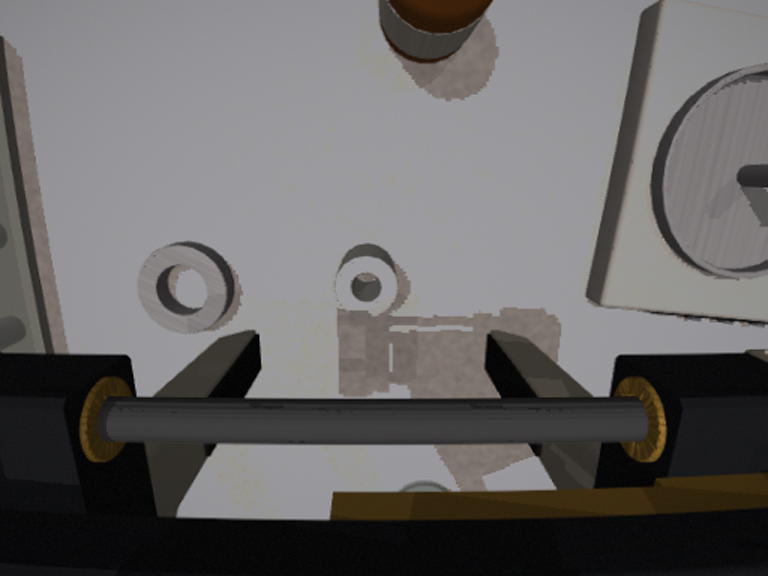

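```bash
python3 - <<'E'
from h import *
c=dict(env.get_calibration('wrist'));c['rotation']=cv2.Rodrigues(c['rotation'])[0]
s=env.get_state();print(s['ee_pos'],s['clock'],at(c,243.9,189.7,.06)*1000)
# approx via nominal camera mount at the picture's pose
R0=np.array([[0,-.96921,-.24623],[1,0,0],[0,-.24623,.96921]]);R=cv2.Rodrigues(np.array([-3.13792969,-.00326,.0018]))[0]
c['rotation']=R@R0;c['origin']=np.array([.5105,.3685,.198])+R@np.array([.0687,.0012,-.1444]);print(at(c,243.9,189.7,.06)*1000)
E
```

```text
[0.51071529 0.36981372 0.1977663 ] 2.15 [511.66697541 373.88038048  60.        ]
[511.12266982 372.0952061   60.        ]
```

Request:
{"name": "apply_moves", "arguments": {"steps": [[[0.5, 1.5, -20], 0], [[0.5, 1.5, -30], 0], [[0, 1, -30], 0], [[0, 0, -28], 0], [[0, 0, -18], 0], [[0, 0, -7.5], 0], [[0, 0, 0], 0], [[0, 0, 0], 0]]}}

```text
clock: 2.82
ee_pos: [0.5111, 0.366, 0.0675]
eef_rot: [3.142, -0.0, 0.0]
ft_force: [0.2, 1.0, 0.3]
finger_gap: 1.0
grasp_force: 0.0
```

Request:
{"name": "apply_moves", "arguments": {"steps": [[[0, 0, 0], 0], [[0, 0, 0], 0], [[0, 0, 0], 0], [[0, 0, 0], 0], [[0, 0, 0], 0], [[0, 0, 0], 0], [[0, 0, 0], 0], [[0, 0, 0], 0]], "hand": 38, "newtons": 25}}

```text
clock: 3.48
ee_pos: [0.5109, 0.3663, 0.0673]
eef_rot: [-3.141, 0.0, -0.0]
ft_force: [-0.3, 1.8, 1.6]
finger_gap: 0.476
grasp_force: 0.9
```

Request:
{"name": "apply_moves", "arguments": {"steps": [[[0, 0, 0], 0], [[0, 0, 0], 0], [[0, 0, 0], 0], [[0, 0, 0], 0], [[0, 0, 5], 0], [[0, 0, 10], 0], [[0, 0, 15], 0], [[0, 0, 15], 0]]}}

```text
clock: 4.15
ee_pos: [0.5105, 0.3655, 0.1127]
eef_rot: [3.141, -0.0, -0.002]
ft_force: [-0.4, -0.7, -2.1]
finger_gap: 0.458
grasp_force: 24.9
```

```bash
python3 - <<'E'
from h import *
a,c=shot('wrist','w2.png');s=env.get_state();print(s['clock'],s['ee_pos'],s['ft_force'],s['finger_gap'],s['grasp_force'])
cv2.imwrite('pics/w2b.png',cv2.resize(a,(768,576),interpolation=cv2.INTER_CUBIC))
E
```

```text
4.2 [0.51239283 0.36654609 0.11646018] [1.94668562 0.10406806 1.66032909] 0.453967027448579 24.929419883192168
```

View pics/w2b.png

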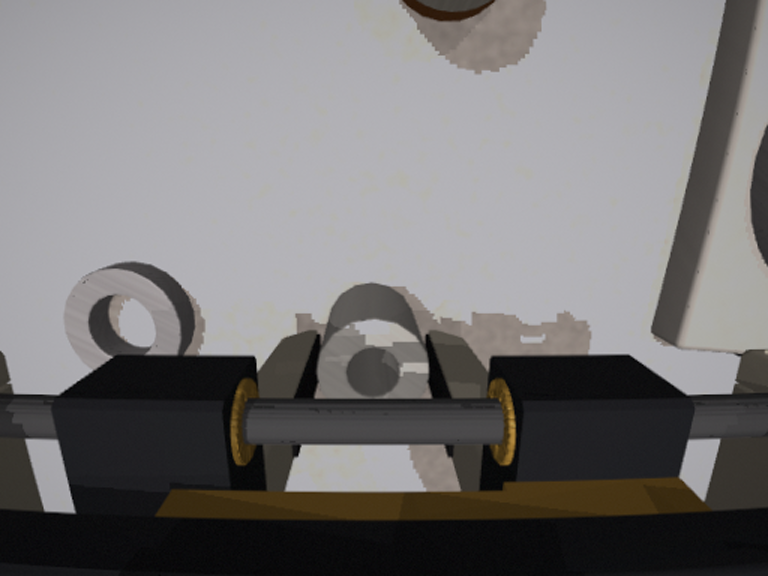

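Request:
{"name": "apply_moves", "arguments": {"steps": [[[0, 0, 30], 0], [[0, -10, 35], 0], [[1, -30, 25], 0], [[1, -35, 20], 0], [[1, -35, 16], 0], [[2, -35, 0], 0], [[2, -35, 0], 0], [[2, -35, 0], 0]]}}

```text
clock: 4.87
ee_pos: [0.5196, 0.1493, 0.2389]
eef_rot: [3.141, 0.0, 0.002]
ft_force: [1.0, -0.1, -1.1]
finger_gap: 0.46
grasp_force: 24.9
```

Request:
{"name": "apply_moves", "arguments": {"steps": [[[0, -35, 0], 0], [[0, -20, 0], 0], [[0, -10, 0], 0], [[0, 0, 0], 0], [[0, 0, 0], 0], [[0, 0, 0], 0], [[0, 0, 0], 0], [[0, 0, 0], 0]]}}

```text
clock: 5.53
ee_pos: [0.5198, 0.0873, 0.2381]
eef_rot: [-3.141, -0.003, 0.0]
ft_force: [0.2, -0.3, -2.4]
finger_gap: 0.456
grasp_force: 24.9
```

```bash
python3 - <<'E'
from h import *
a,c=shot('wrist','w3.png');s=env.get_state();print(s['clock'],s['ee_pos'],s['eef_rot'],s['ft_force'],s['finger_gap'],s['grasp_force'])
cv2.imwrite('pics/w3b.png',cv2.resize(a[60:340,120:480],(720,560),interpolation=cv2.INTER_CUBIC))
E
```

```text
5.5833 [0.51975986 0.08717806 0.23805175] [-3.14138045e+00 -2.48347518e-03  3.61714285e-04] [-0.03561886 -0.1314963  -1.38745249] 0.4556869960742416 24.92728635235835
```

View pics/w3b.png

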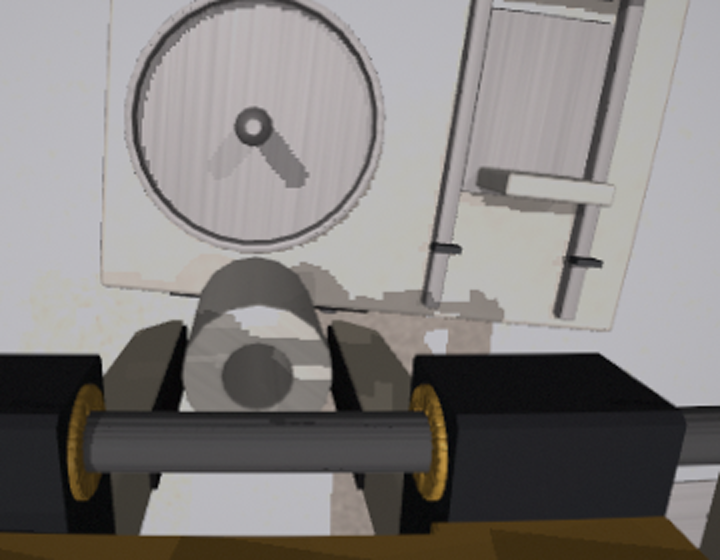

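```bash
python3 - <<'E'
from h import *
c=dict(env.get_calibration('wrist'));c['rotation']=cv2.Rodrigues(c['rotation'])[0]
s=env.get_state();e=s['ee_pos'];print(e)
def P(n,x,y,z): p=at(c,(x+.5)/2-.5+120,(y+.5)/2-.5+60,z)*1000;print(n,p.round(1));return p
a=P('tip',253.5,126.5,.154);b=P('bore',257,376.5,e[2]-.0073);print('delta',a-b, 'tool',b-e*1000)
P('bore L',221,376,e[2]-.0073);P('bore R',293,376,e[2]-.0073)
P('ribL',444,246,.052);P('ribR',583,260,.052);P('tab',560,189,.082)
for q in [(507,172),(613,184),(612,205),(505,195)]:P('t',*q,.082)
E
```

```text
[0.51975986 0.08717806 0.23805175]
tip [586.9  87.8 154. ]
bore [518.1  86.3 230.8]
delta [ 68.7998546    1.50885457 -76.75175334] tool [-1.70379187 -0.89109695 -7.3       ]
bore L [518.2  96.6 230.8]
bore R [518.2  76.  230.8]
ribL [517.9 -23.8  52. ]
ribR [ 509.6 -109.4   52. ]
tab [555.4 -73.7  82. ]
t [564.  -44.1  82. ]
t [ 558.3 -102.5   82. ]
t [ 547.1 -103.6   82. ]
t [551.9 -44.2  82. ]
```

Request:
{"name": "apply_moves", "arguments": {"steps": [[[10, 1.5, 0], 0], [[15, 0, 0], 0], [[15, 0, 0], 0], [[15, 0, 0], 0], [[9, 0, 0], 0], [[5, 0, 0], 0], [[0, 0, 0], 0], [[0, 0, 0], 0]]}}

```text
clock: 6.25
ee_pos: [0.5886, 0.0877, 0.2378]
eef_rot: [-3.142, -0.0, 0.002]
ft_force: [0.7, -0.4, -1.2]
finger_gap: 0.46
grasp_force: 24.9
```

Request:
{"name": "apply_moves", "arguments": {"steps": [[[0, 0, 0], 0], [[0, 0, 0], 0], [[0, 0, -6], 0], [[0, 0, -8], 0], [[0, 0, -8], 0], [[0, 0, -5], 0], [[0, 0, 0], 0], [[0, 0, 0], 0]]}}

```text
clock: 6.92
ee_pos: [0.5885, 0.0875, 0.2104]
eef_rot: [-3.142, 0.0, 0.002]
ft_force: [0.8, 0.4, -1.5]
finger_gap: 0.456
grasp_force: 24.9
```

```bash
python3 - <<'E'
from h import *
a,c=shot('wrist','w4.png');s=env.get_state();print(s['clock'],s['ee_pos'],s['ft_force'],s['ft_torque'],s['finger_gap'])
cv2.imwrite('pics/w4b.png',cv2.resize(a[190:320,190:320],(650,650)[:2],interpolation=cv2.INTER_CUBIC)[:590])
E
```

```text
6.9667 [0.5888581  0.08750132 0.21096303] [ 0.11968231  0.03564147 -1.40724726] [ 0.05484965  0.04083387 -0.00609519] 0.45807351057302903
```

View pics/w4b.png

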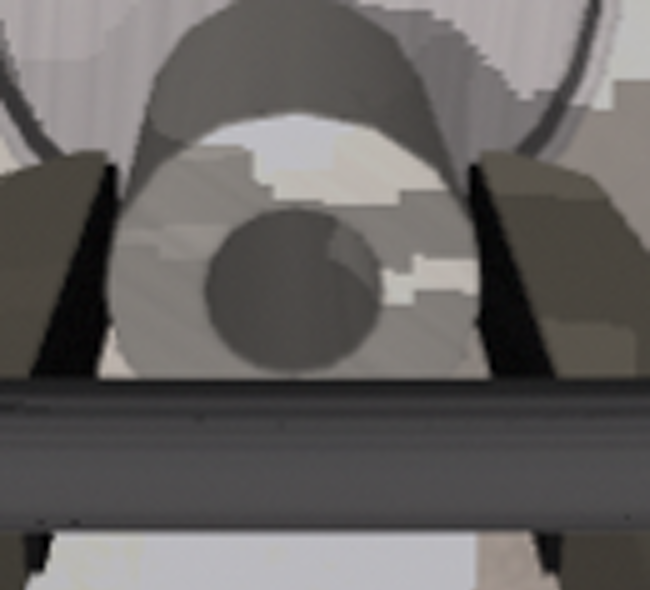

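Request:
{"name": "apply_moves", "arguments": {"steps": [[[0, 0, -4], 0], [[0, 0, -5], 0], [[0, 0, -5], 0], [[0, 0, -5], 0], [[0, 0, -5], 0], [[0, 0, -3], 0], [[0, 0, 0], 0], [[0, 0, 0], 0]]}}

```text
clock: 7.63
ee_pos: [0.5888, 0.0875, 0.1839]
eef_rot: [-3.142, 0.0, 0.001]
ft_force: [0.0, -0.7, -1.8]
finger_gap: 0.456
grasp_force: 24.9
```

Request:
{"name": "apply_moves", "arguments": {"steps": [[[0, 0, -6], 0], [[0, 0, -9], 0], [[0, 0, -10], 0], [[0, 0, -10], 0], [[0, 0, -10], 0], [[0, 0, -10], 0], [[0, 0, -5], 0], [[0, 0, 0], 0]]}}

```text
clock: 8.3
ee_pos: [0.5878, 0.0875, 0.1221]
eef_rot: [-3.141, 0.0, 0.005]
ft_force: [0.4, 0.3, -1.2]
finger_gap: 0.459
grasp_force: 24.9
```

Request:
{"name": "apply_moves", "arguments": {"steps": [[[0, 0, -5], 0], [[0, 0, -5], 0], [[0, 0, -5], 0], [[0, 0, -4], 0], [[0, 0, -2], 0], [[0, 0, 0], 0], [[0, 0, 0], 0], [[0, 0, 0], 0]]}}

```text
clock: 8.97
ee_pos: [0.5891, 0.0875, 0.1034]
eef_rot: [-3.142, 0.0, -0.001]
ft_force: [-0.5, 0.7, -0.7]
finger_gap: 0.46
grasp_force: 24.9
```

Still free; expected floor contact about 6 mm lower.

Request:
{"name": "apply_moves", "arguments": {"steps": [[[0, 0, -2], 0], [[0, 0, -2], 0], [[0, 0, -1], 0], [[0, 0, 0], 0], [[0, 0, 0], 0], [[0, 0, 0], 0]]}}

```text
clock: 9.47
ee_pos: [0.5889, 0.0875, 0.0982]
eef_rot: [3.142, -0.0, 0.0]
ft_force: [-0.6, 0.9, -2.2]
finger_gap: 0.458
grasp_force: 24.9
```

Request:
{"name": "apply_moves", "arguments": {"steps": [[[0, 0, -0.7], 0], [[0, 0, 0], 0], [[0, 0, 0], 0], [[0, 0, 0], 0]]}}

```text
clock: 9.8
ee_pos: [0.5889, 0.0875, 0.0975]
eef_rot: [-3.142, 0.0, -0.0]
ft_force: [-0.9, 0.5, -1.7]
finger_gap: 0.459
grasp_force: 24.9
```

Request:
{"name": "apply_moves", "arguments": {"steps": [[[0, 0, -0.7], 0], [[0, 0, 0], 0], [[0, 0, 0], 0], [[0, 0, 0], 0]]}}

```text
clock: 10.13
ee_pos: [0.5892, 0.0875, 0.0973]
eef_rot: [-3.142, 0.0, -0.001]
ft_force: [-1.0, -0.5, 4.1]
finger_gap: 0.453
grasp_force: 24.9
```

Request:
{"name": "apply_moves", "arguments": {"steps": [[[0, 0, -0.7], 0], [[0, 0, 0], 0], [[0, 0, 0], 0], [[0, 0, 0], 0]]}}

```text
clock: 10.47
ee_pos: [0.5893, 0.0876, 0.0972]
eef_rot: [3.142, -0.0, 0.002]
ft_force: [-0.7, 1.0, 7.5]
finger_gap: 0.46
grasp_force: 24.9
```

Request:
{"name": "apply_moves", "arguments": {"steps": [[[0, 0, 0], 0], [[0, 0, 0], 0], [[0, 0, 0], 0], [[0, 0, 0], 0], [[0, 0, 0], 0], [[0, 0, 0], 0], [[0, 0, 4], 0], [[0, 0, 10], 0]], "hand": 93}}

```text
clock: 11.13
ee_pos: [0.5878, 0.0875, 0.1091]
eef_rot: [-3.142, 0.0, 0.005]
ft_force: [-0.5, -0.3, -0.4]
finger_gap: 0.971
grasp_force: 0.0
```

Request:
{"name": "apply_moves", "arguments": {"steps": [[[0, 0, 25], 0], [[0, 0, 35], 0], [[0, 0, 35], 0], [[-4, -10, 30], 0], [[-5, -30, 0], 0], [[-5, -38, 0], 0], [[-5, -38, 0], 0], [[-5, -38, 0], 0]]}}

```text
clock: 11.8
ee_pos: [0.5647, -0.0676, 0.2367]
eef_rot: [3.141, 0.002, 0.003]
ft_force: [0.4, 0.1, 0.6]
finger_gap: 0.997
grasp_force: 0.0
```

Request:
{"name": "apply_moves", "arguments": {"steps": [[[-5, -38, 0], 0], [[-5, -38, 0], 0], [[-5, -38, 0], 0], [[-5, -38, 0], 0], [[-5, -38, 0], 0], [[-5, -38, 0], 0], [[-5, -38, 0], 0], [[-5, -36, 0], 0]]}}

```text
clock: 12.47
ee_pos: [0.5243, -0.3707, 0.2363]
eef_rot: [3.141, -0.001, 0.001]
ft_force: [1.0, -0.5, -0.2]
finger_gap: 0.997
grasp_force: 0.0
```

Request:
{"name": "apply_moves", "arguments": {"steps": [[[0, -10, -10], 0], [[0, 0, -15], 0], [[0, 0, -15], 0], [[0, 0, -6], 0], [[0, 0, 0], 0], [[0, 0, 0], 0], [[0, 0, 0], 0]]}}

```text
clock: 13.05
ee_pos: [0.5255, -0.3784, 0.1904]
eef_rot: [3.14, 0.001, 0.002]
ft_force: [-0.2, 0.1, 1.0]
finger_gap: 1.001
grasp_force: 0.0
```

```bash
python3 - <<'E'
from h import *
a,c=shot('wrist','w5.png');s=env.get_state();print(s['clock'],s['ee_pos'],s['eef_rot'])
t,d=shot('top','t5.png')
cv2.imwrite('pics/w5b.png',np.hstack([cv2.resize(a[80:280,160:360],(500,500),interpolation=cv2.INTER_CUBIC),cv2.resize(t[130:210,205:265],(300,400),interpolation=cv2.INTER_CUBIC)[:, :].copy() if 0 else cv2.resize(t[128:228,205:265],(300,500),interpolation=cv2.INTER_CUBIC)]))
E
```

```text
13.1 [ 0.52558382 -0.37849136  0.19049578] [3.14004212e+00 7.17988570e-04 2.45131893e-03]
```

View pics/w5b.png

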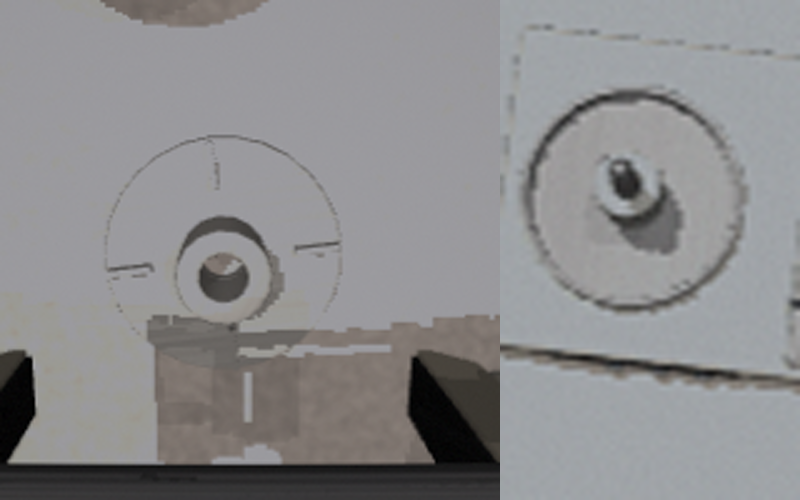

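```bash
python3 - <<'E'
from h import *
c=dict(env.get_calibration('wrist'));c['rotation']=cv2.Rodrigues(c['rotation'])[0]
e=env.get_state()['ee_pos'];p=at(c,224.5/2.5-.5+160,277.5/2.5-.5+80,.05);print(p,(p-e)*1000)
E
```

```text
[ 0.52541093 -0.38062603  0.05      ] [-1.25686277e-01 -2.09900732e+00 -1.40425684e+02]
```

Request:
{"name": "apply_moves", "arguments": {"steps": [[[0, -1.5, -20], 0], [[0, 0, -30], 0], [[0, 0, -30], 0], [[0, 0, -30], 0], [[0, 0, -20], 0], [[0, 0, -12], 0], [[0, 0, -5], 0], [[0, 0, 0], 0]]}}

```text
clock: 13.82
ee_pos: [0.5249, -0.3798, 0.0417]
eef_rot: [-3.141, -0.0, 0.001]
ft_force: [-0.2, -0.2, 0.2]
finger_gap: 1.001
grasp_force: 0.0
```

Request:
{"name": "apply_moves", "arguments": {"steps": [[[0, 0, 0], 0], [[0, 0, 0], 0], [[0, 0, 0], 0], [[0, 0, 0], 0], [[0, 0, 0], 0], [[0, 0, 0], 0], [[0, 0, 0], 0], [[0, 0, 0], 0]], "hand": 34, "newtons": 35}}

```text
clock: 14.48
ee_pos: [0.5249, -0.38, 0.0421]
eef_rot: [-3.142, 0.0, -0.0]
ft_force: [0.5, -0.5, 0.5]
finger_gap: 0.473
grasp_force: 0.0
```

Request:
{"name": "apply_moves", "arguments": {"steps": [[[0, 0, 0], 0], [[0, 0, 0], 0], [[0, 0, 0], 0], [[0, 0, 0], 0], [[0, 0, 0], 0], [[0, 0, 0], 0]]}}

```text
clock: 14.98
ee_pos: [0.5248, -0.3799, 0.0421]
eef_rot: [-3.141, 0.0, 0.0]
ft_force: [-0.3, 1.7, 0.5]
finger_gap: 0.426
grasp_force: 35.0
```

Request:
{"name": "apply_moves", "arguments": {"steps": [[[0, 0, 5], 0], [[0, 0, 10], 0], [[0, 0, 20], 0], [[0, 0, 30], 0], [[0, 0, 35], 0], [[0, 5, 35], 0], [[4, 15, 30], 0], [[4, 30, 18], 0]]}}

```text
clock: 15.65
ee_pos: [0.5335, -0.3335, 0.2297]
eef_rot: [3.135, -0.005, 0.007]
ft_force: [2.1, 0.1, -2.8]
finger_gap: 0.427
grasp_force: 35.0
```

Request:
{"name": "apply_moves", "arguments": {"steps": [[[5, 35, 0], 0], [[5, 35, 0], 0], [[5, 35, 0], 0], [[5, 35, 0], 0], [[5, 35, 0], 0], [[5, 35, 0], 0], [[5, 35, 0], 0], [[5, 35, 0], 0]]}}

```text
clock: 16.32
ee_pos: [0.5726, -0.0483, 0.2257]
eef_rot: [3.141, -0.0, 0.0]
ft_force: [0.1, 0.5, -3.0]
finger_gap: 0.426
grasp_force: 35.0
```

Request:
{"name": "apply_moves", "arguments": {"steps": [[[5, 35, 0], 0], [[5, 35, 0], 0], [[4, 33, 0], 0], [[0, 22, 0], 0], [[0, 10, 0], 0], [[0, 2, 0], 0], [[0, 0, 0], 0], [[0, 0, 0], 0]]}}

```text
clock: 16.98
ee_pos: [0.5869, 0.0857, 0.2252]
eef_rot: [3.141, -0.001, -0.0]
ft_force: [-1.0, -0.3, -3.3]
finger_gap: 0.426
grasp_force: 35.0
```

Request:
{"name": "apply_moves", "arguments": {"steps": [[[0, 0, 0], 0], [[0, 0, 0], 0], [[0, 0, 0], 0]]}}

```text
clock: 17.23
ee_pos: [0.587, 0.0858, 0.2251]
eef_rot: [3.141, -0.003, -0.0]
ft_force: [0.2, -0.6, -4.2]
finger_gap: 0.428
grasp_force: 35.0
```

```bash
python3 - <<'E'
from h import *
a,c=shot('wrist','w6.png');s=env.get_state();print(s['clock'],s['ee_pos'],s['eef_rot'],s['ft_force'],s['finger_gap'])
cv2.imwrite('pics/w6b.png',cv2.resize(a[180:320,170:330],(800,700),interpolation=cv2.INTER_CUBIC)[:600])
E
```

```text
17.2833 [0.58697101 0.08602665 0.22507552] [ 3.14145822e+00 -2.48873994e-03 -4.58588403e-05] [-0.96109843  0.44241034 -2.60197528] 0.42573044012596883
```

View pics/w6b.png

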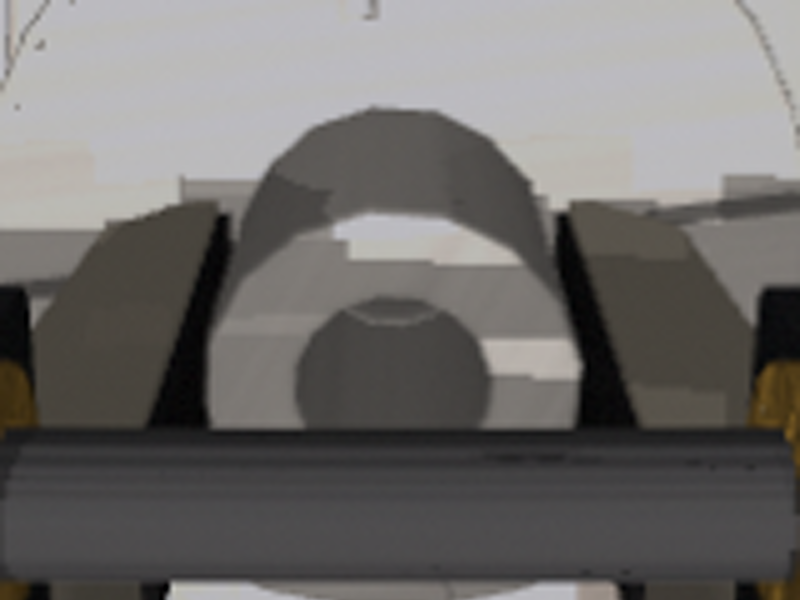

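```bash
python3 - <<'E'
from h import *
c=dict(env.get_calibration('wrist'));c['rotation']=cv2.Rodrigues(c['rotation'])[0]
e=env.get_state()['ee_pos'];z=e[2]+.0079
f=lambda x,y:at(c,(x+.5)/5-.5+170,(y+.5)/5-.5+180,z)*1000
for y in (380,383,386): print((f(392,y)-e*1000).round(2))
print(f(392,296)-e*1000, f(296,383)-f(488,383))
E
```

```text
[ 1.09 -0.78  7.9 ]
[ 0.75 -0.78  7.9 ]
[ 0.41 -0.77  7.9 ]
[10.48699229 -0.79522347  7.9       ] [ 0.02937877 19.92550519  0.        ]
```

Request:
{"name": "apply_moves", "arguments": {"steps": [[[-0.5, 2, 0], 0], [[0, 0, -6], 0], [[0, 0, -9], 0], [[0, 0, -9], 0], [[0, 0, -7], 0], [[0, 0, -4], 0], [[0, 0, 0], 0], [[0, 0, 0], 0]]}}

```text
clock: 17.95
ee_pos: [0.5862, 0.089, 0.1896]
eef_rot: [-3.142, 0.0, 0.001]
ft_force: [-0.3, 0.7, -3.9]
finger_gap: 0.426
grasp_force: 35.0
```

Request:
{"name": "apply_moves", "arguments": {"steps": [[[0, 0, -3], 0], [[0, 0, -4], 0], [[0, 0, -4], 0], [[0, 0, -4], 0], [[0, 0, -2], 0], [[0, 0, 0], 0], [[0, 0, 0], 0], [[0, 0, 0], 0]]}}

```text
clock: 18.62
ee_pos: [0.5865, 0.089, 0.1732]
eef_rot: [-3.142, 0.0, -0.0]
ft_force: [0.2, 1.0, -3.7]
finger_gap: 0.424
grasp_force: 35.0
```

Request:
{"name": "apply_moves", "arguments": {"steps": [[[0, 0, -4], 0], [[0, -0.5, -6], 0], [[0, 0, -7], 0], [[0, 0, -7], 0], [[0, 0, -6], 0], [[0, 0, -4], 0], [[0, 0, -2], 0], [[0, 0, 0], 0]]}}

```text
clock: 19.28
ee_pos: [0.586, 0.0885, 0.1363]
eef_rot: [-3.142, 0.0, 0.002]
ft_force: [1.0, 0.1, -3.4]
finger_gap: 0.429
grasp_force: 35.0
```

Request:
{"name": "apply_moves", "arguments": {"steps": [[[0, 0, -1.5], 0], [[0, 0, -1], 0], [[0, 0, 0], 0], [[0, 0, 0], 0], [[0, 0, 0], 0]]}}

```text
clock: 19.7
ee_pos: [0.5865, 0.0885, 0.1348]
eef_rot: [3.142, -0.0, 0.001]
ft_force: [0.3, -0.4, -3.5]
finger_gap: 0.431
grasp_force: 35.0
```

Request:
{"name": "apply_moves", "arguments": {"steps": [[[0, 0, -0.7], 0], [[0, 0, 0], 0], [[0, 0, 0], 0], [[0, 0, 0], 0]]}}

```text
clock: 20.03
ee_pos: [0.5864, 0.0885, 0.1339]
eef_rot: [-3.142, 0.0, 0.0]
ft_force: [-0.6, 0.6, -3.6]
finger_gap: 0.424
grasp_force: 35.0
```

Request:
{"name": "apply_moves", "arguments": {"steps": [[[0, 0, -1], 0], [[0, 0, 0], 0], [[0, 0, 0], 0], [[0, 0, 0], 0]]}}

```text
clock: 20.37
ee_pos: [0.5864, 0.0885, 0.1328]
eef_rot: [-3.142, 0.0, 0.0]
ft_force: [0.4, 0.2, -3.3]
finger_gap: 0.425
grasp_force: 35.0
```

Request:
{"name": "apply_moves", "arguments": {"steps": [[[0, 0, -0.7], 0], [[0, 0, 0], 0], [[0, 0, 0], 0], [[0, 0, 0], 0]]}}

```text
clock: 20.7
ee_pos: [0.5864, 0.0885, 0.1321]
eef_rot: [-3.142, 0.0, 0.0]
ft_force: [0.3, 0.1, -3.8]
finger_gap: 0.426
grasp_force: 35.0
```

Request:
{"name": "apply_moves", "arguments": {"steps": [[[0, 0, -0.7], 0], [[0, 0, 0], 0], [[0, 0, 0], 0], [[0, 0, 0], 0]]}}

```text
clock: 21.03
ee_pos: [0.5866, 0.0885, 0.1321]
eef_rot: [-3.142, 0.0, -0.001]
ft_force: [-1.6, -0.6, 3.2]
finger_gap: 0.429
grasp_force: 35.0
```

Request:
{"name": "apply_moves", "arguments": {"steps": [[[0, 0, 0], 0], [[0, 0, 0], 0], [[0, 0, 0], 0], [[0, 0, 0], 0], [[0, 0, 0], 0], [[0, 0, 0], 0], [[0, 0, 4], 0], [[0, 0, 10], 0]], "hand": 93}}

```text
clock: 21.7
ee_pos: [0.5854, 0.0885, 0.1445]
eef_rot: [-3.141, 0.0, 0.005]
ft_force: [-0.4, -0.5, 0.3]
finger_gap: 0.952
grasp_force: 0.0
```

Request:
{"name": "apply_moves", "arguments": {"steps": [[[0, 0, 25], 0], [[0, 0, 35], 0], [[0, 0, 25], 0.123], [[-3, -10, 0], 0.123], [[-5, -30, 0], 0.123], [[-5, -30, 0], 0.123], [[-5, -30, 0], 0.123], [[-5, -30, 0], 0.123]]}}

```text
clock: 22.37
ee_pos: [0.5632, -0.0425, 0.2317]
eef_rot: [2.925, 1.143, 0.002]
ft_force: [-0.9, -0.8, 0.4]
finger_gap: 1.002
grasp_force: 0.0
```

Request:
{"name": "apply_moves", "arguments": {"steps": [[[-5, -20, 0], 0.123], [[-3, -12, 0], 0.123], [[0, 0, -10], 0.123], [[0, 0, -20], 0.123], [[0, 0, -20], 0.123], [[0, 0, -10], 0.123], [[0, 0, 0], 0], [[0, 0, 0], 0]]}}

```text
clock: 23.03
ee_pos: [0.5554, -0.0735, 0.171]
eef_rot: [-2.328, -2.109, 0.0]
ft_force: [0.7, 0.2, 0.1]
finger_gap: 0.999
grasp_force: 0.0
```

Request:
{"name": "apply_moves", "arguments": {"steps": [[[0, 0, 0], 0], [[0, 0, 0], 0], [[0, 0, 0], 0]]}}

```text
clock: 23.28
ee_pos: [0.5561, -0.0736, 0.1717]
eef_rot: [2.325, 2.11, 0.002]
ft_force: [0.0, -0.2, 0.4]
finger_gap: 1.004
grasp_force: 0.0
```

```bash
python3 - <<'E'
from h import *
a,c=shot('wrist','w7.png');s=env.get_state();print(s['clock'],s['ee_pos'],s['eef_rot'],s['ft_force'],s['finger_gap'])
cv2.imwrite('pics/w7b.png',cv2.resize(a,(768,576),interpolation=cv2.INTER_CUBIC))
E
```

```text
23.3333 [ 0.55591364 -0.0735929   0.17147552] [2.32443176e+00 2.11112099e+00 1.40480461e-03] [-0.15681052  0.11410149  0.17077043] 0.9975636938196171
```

View pics/w7b.png

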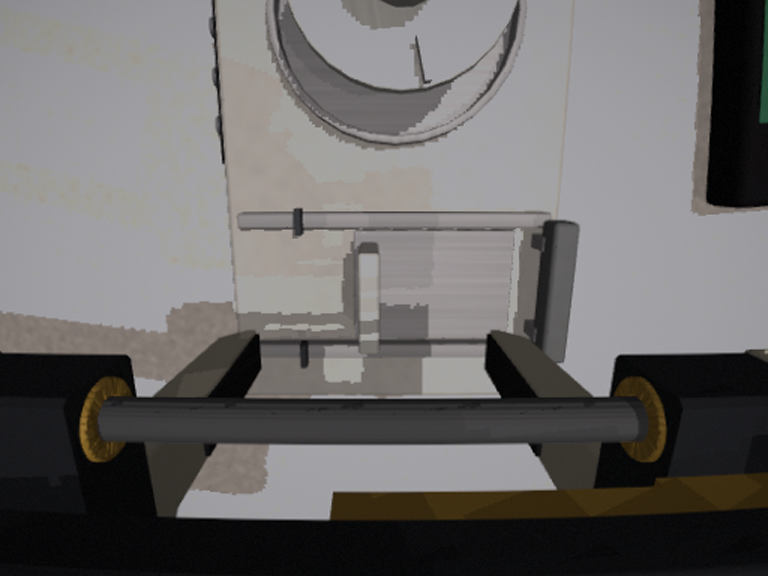

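```bash
python3 - <<'E'
from h import *
c=dict(env.get_calibration('wrist'));c['rotation']=cv2.Rodrigues(c['rotation'])[0]
s=env.get_state();e=s['ee_pos']*1000
R=cv2.Rodrigues(s['eef_rot'])[0];ty=R[:,1];print('tooly',ty)
def P(n,x,y,z):
    p=at(c,(x+.5)/1.5-.5,(y+.5)/1.5-.5,z)*1000;print(n,p.round(1),'tool',(R.T@(p-e)).round(1));return p
a=P('ribL',298,222,.050);b=P('ribR',304,354,.050)
P('tL1',360,254,.082);P('tL2',378,254,.082);P('tR1',359,345,.082);P('tR2',379,345,.082)
P('barfront',551,225,.08);P('barfront',541,330,.08)
print('rail angle',np.arctan2(*(P('r1',240,229,.042)-P('r2',530,228,.042))[1::-1]))
E
```

```text
tooly [ 0.99538366 -0.09595985  0.00175499]
ribL [516.  -26.7  50. ] tool [ 42.9 -44.4 121.4]
ribR [ 508.  -112.9   50. ] tool [-43.6 -44.1 121.4]
tL1 [553.1 -44.9  82. ] tool [28.4 -5.7 89.5]
tL2 [562.9 -45.8  82. ] tool [28.4  4.1 89.5]
tR1 [547.1 -97.6  82. ] tool [-24.7  -6.7  89.5]
tR2 [558.5 -98.7  82. ] tool [-24.7   4.9  89.5]
barfront [658.9 -39.1  80. ] tool [44.3 99.  91.6]
barfront [653.3 -99.7  80. ] tool [-16.6  99.3  91.7]
r1 [477.3 -28.   42. ] tool [ 37.9 -82.9 129.3]
r2 [660.8 -45.   42. ] tool [ 38.5 101.4 129.6]
rail angle 3.0489087405769992
```

Request:
{"name": "apply_moves", "arguments": {"steps": [[[0, 0, -15], 0], [[0, 0, -25], 0], [[0, 0, -25], 0], [[0, 0, -20], 0], [[0, 0, -12], 0], [[0, 0, -4.5], 0], [[0, 0, 0], 0], [[0, 0, 0], 0]]}}

```text
clock: 24.0
ee_pos: [0.5559, -0.0737, 0.0696]
eef_rot: [2.324, 2.112, 0.001]
ft_force: [-0.0, -0.5, 0.8]
finger_gap: 1.002
grasp_force: 0.0
```

Request:
{"name": "apply_moves", "arguments": {"steps": [[[0, 0, 0], 0], [[0, 0, 0], 0], [[0, 0, 0], 0], [[0, 0, 0], 0], [[0, 0, 0], 0], [[0, 0, 0], 0], [[0, 0, 0], 0], [[0, 0, 0], 0]], "hand": 6, "newtons": 25}}

```text
clock: 24.67
ee_pos: [0.5554, -0.0735, 0.069]
eef_rot: [2.324, 2.113, 0.0]
ft_force: [-0.4, 0.0, -0.4]
finger_gap: 0.476
grasp_force: 0.0
```

Request:
{"name": "apply_moves", "arguments": {"steps": [[[0, 0, 0], 0], [[0, 0, 0], 0], [[0, 0, 0], 0], [[0, 0, 0], 0], [[0, 0, 0], 0], [[0, 0, 0], 0], [[0, 0, 0], 0], [[0, 0, 0], 0]]}}

```text
clock: 25.33
ee_pos: [0.5544, -0.0734, 0.0688]
eef_rot: [-2.323, -2.113, 0.002]
ft_force: [-6.0, -0.1, 3.6]
finger_gap: 0.127
grasp_force: 25.0
```

Request:
{"name": "apply_moves", "arguments": {"steps": [[[-3, 0.3, 0], 0], [[-6, 0.6, 0], 0], [[-8, 0.8, 0], 0], [[-8, 0.8, 0], 0], [[-8, 0.8, 0], 0], [[-5, 0.5, 0], 0], [[-3, 0.3, 0], 0], [[-1, 0.1, 0], 0]]}}

```text
clock: 26.0
ee_pos: [0.5155, -0.0697, 0.0689]
eef_rot: [2.322, 2.11, 0.005]
ft_force: [7.6, -0.8, -8.1]
finger_gap: 0.13
grasp_force: 25.0
```

Request:
{"name": "apply_moves", "arguments": {"steps": [[[0, 0, 0], 0], [[0, 0, 0], 0], [[0, 0, 0], 0], [[0, 0, 0], 0]]}}

```text
clock: 26.33
ee_pos: [0.5154, -0.0697, 0.0688]
eef_rot: [2.322, 2.111, 0.004]
ft_force: [5.9, -0.6, -6.7]
finger_gap: 0.126
grasp_force: 25.0
```

Request:
{"name": "apply_moves", "arguments": {"steps": [[[-1, 0.1, 0], 0], [[-1, 0.1, 0], 0], [[-0.7, 0.1, 0], 0], [[0, 0, 0], 0], [[0, 0, 0], 0], [[0, 0, 0], 0]]}}

```text
clock: 26.83
ee_pos: [0.5132, -0.0695, 0.0689]
eef_rot: [2.322, 2.11, 0.005]
ft_force: [7.2, -0.1, -7.0]
finger_gap: 0.125
grasp_force: 25.0
```

Request:
{"name": "apply_moves", "arguments": {"steps": [[[0, 0, 0], 0], [[0, 0, 0], 0], [[0, 0, 0], 0], [[0, 0, 0], 0], [[0, 0, 0], 0], [[0, 0, 0], 0], [[0, 0, 0], 0], [[0, 0, 0], 0]], "hand": 93}}

```text
clock: 27.5
ee_pos: [0.5107, -0.069, 0.069]
eef_rot: [2.324, 2.113, 0.0]
ft_force: [0.2, -0.3, -0.5]
finger_gap: 0.648
grasp_force: 0.0
```

Request:
{"name": "apply_moves", "arguments": {"steps": [[[0, 0, 0], 0], [[0, 0, 5], 0], [[0, 0, 20], 0], [[0, 0, 25], 0], [[0, 0, 30], 0], [[0, 0, 30], 0], [[0, 0, 0], 0], [[0, 0, 0], 0]]}}

```text
clock: 28.17
ee_pos: [0.5119, -0.0694, 0.1811]
eef_rot: [2.321, 2.111, 0.003]
ft_force: [-0.7, 0.2, -1.1]
finger_gap: 1.0
grasp_force: 0.0
```

```bash
python3 - <<'E'
from h import *
a,c=shot('wrist','w8.png');s=env.get_state();print(s['clock'],s['ee_pos'],s['eef_rot'])
cv2.imwrite('pics/w8b.png',cv2.resize(a[120:270,140:340],(800,600),interpolation=cv2.INTER_CUBIC))
E
```

```text
28.2167 [ 0.51076121 -0.06900386  0.1794169 ] [2.32345068e+00 2.11284486e+00 8.88433811e-04]
```

View pics/w8b.png

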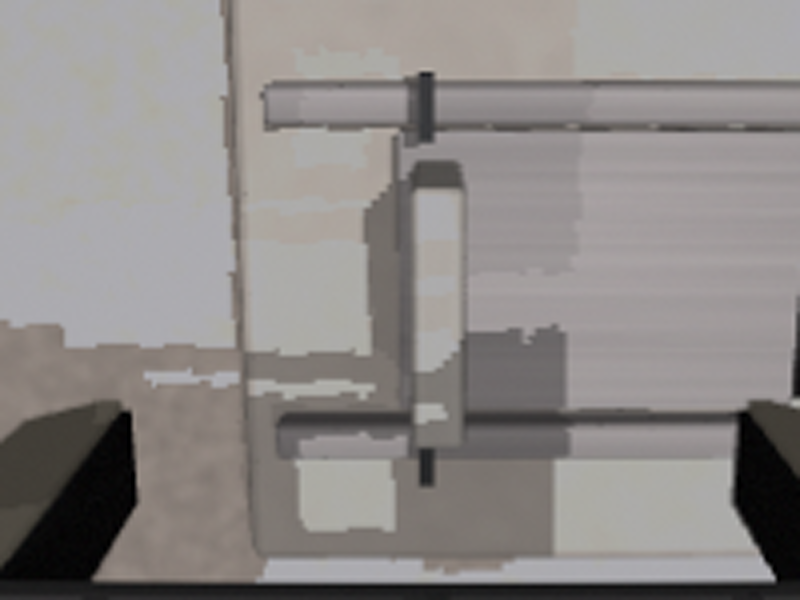

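```bash
python3 - <<'E'
from h import *
c=dict(env.get_calibration('wrist'));c['rotation']=cv2.Rodrigues(c['rotation'])[0]
s=env.get_state();e=s['ee_pos']*1000
u=np.array([np.cos(.096),-np.sin(.096),0])
def P(n,x,y,z):
    p=at(c,(x+.5)/4-.5+140,(y+.5)/4-.5+120,z)*1000;print(n,p.round(1),'along',(u@(p-e)).round(2))
for z in (.047,.052): P('ribL',426.5,107,z);P('ribR',427,468,z)
P('tab',439,190,.082);P('tab',439,440,.082);P('front',414,300,.082);P('back',464,300,.082);P('endlow',438,163,.036)
a=cv2.imread('pics/w8.png').astype(int).sum(2)
print(a[145,238:262]);print(a[236,238:262]);print(a[185,238:262])
E
```

```text
ribL [514.4 -26.   47. ] along -0.52
ribR [ 505.6 -117.9   47. ] along -0.47
ribL [514.4 -25.6  52. ] along -0.5
ribR [ 505.8 -115.8   52. ] along -0.45
tab [515.8 -40.6  82. ] along 2.26
tab [510.5 -96.8  82. ] along 2.37
front [508.1 -64.   82. ] along -3.11
back [518.9 -65.1  82. ] along 7.72
endlow [515.8 -41.1  36. ] along 2.3
[467 466 466 421 289 281 237 182 176 175 295 435 437 437 436 434 435 434
 434 434 434 434 434 434]
[356 352 355 356 357 355 300 120 118 125 233 354 352 351 352 355 355 352
 353 351 351 351 349 349]
[327 316 297 298 304 368 463 503 500 499 499 497 495 496 498 498 487 423
 400 453 453 455 451 454]
```

Request:
{"name": "apply_moves", "arguments": {"steps": [[[0, 0, -15], 0], [[0, 0, -25], 0], [[0, 0, -25], 0], [[0, 0, -25], 0], [[0, 0, -15], 0], [[0, 0, -6], 0], [[0, 0, 0], 0], [[0, 0, 0], 0]]}}

```text
clock: 28.88
ee_pos: [0.5103, -0.0689, 0.0675]
eef_rot: [-2.323, -2.113, 0.001]
ft_force: [1.6, 0.1, 0.8]
finger_gap: 1.003
grasp_force: 0.0
```

Request:
{"name": "apply_moves", "arguments": {"steps": [[[0, 0, 0], 0], [[0, 0, 0], 0], [[0, 0, 0], 0], [[0, 0, 0], 0], [[0, 0, 0], 0], [[0, 0, 0], 0], [[0, 0, 0], 0], [[0, 0, 0], 0]], "hand": 6}}

```text
clock: 29.55
ee_pos: [0.5107, -0.069, 0.068]
eef_rot: [2.324, 2.113, 0.0]
ft_force: [-0.3, -0.2, 0.1]
finger_gap: 0.473
grasp_force: 0.0
```

Request:
{"name": "apply_moves", "arguments": {"steps": [[[0, 0, 0], 0], [[0, 0, 0], 0], [[0, 0, 0], 0], [[0, 0, 0], 0], [[0, 0, 0], 0], [[0, 0, 0], 0], [[0, 0, 0], 0], [[0, 0, 0], 0]]}}

```text
clock: 30.22
ee_pos: [0.5123, -0.0692, 0.0681]
eef_rot: [2.323, 2.112, 0.003]
ft_force: [6.4, -0.1, -4.1]
finger_gap: 0.126
grasp_force: 25.0
```

Request:
{"name": "apply_moves", "arguments": {"steps": [[[-1, 0.1, 0], 0], [[-0.9, 0.1, 0], 0], [[0, 0, 0], 0], [[0, 0, 0], 0], [[0, 0, 0], 0], [[0, 0, 0], 0]]}}

```text
clock: 30.72
ee_pos: [0.5109, -0.0691, 0.0681]
eef_rot: [2.322, 2.111, 0.004]
ft_force: [7.3, 0.6, -5.1]
finger_gap: 0.128
grasp_force: 25.0
```

Request:
{"name": "apply_moves", "arguments": {"steps": [[[0, 0, 0], 0], [[0, 0, 0], 0], [[0, 0, 0], 0], [[0, 0, 0], 0], [[0, 0, 0], 0], [[0, 0, 0], 0], [[0, 0, 0], 0], [[0, 0, 0], 0]], "hand": 93}}

```text
clock: 31.38
ee_pos: [0.5088, -0.0688, 0.068]
eef_rot: [2.324, 2.113, -0.0]
ft_force: [0.1, 0.2, 0.5]
finger_gap: 0.651
grasp_force: 0.0
```

Request:
{"name": "apply_moves", "arguments": {"steps": [[[0, 0, 0], 0], [[0, 0, 5], 0], [[0, 0, 20], 0], [[0, 0, 25], 0], [[0, 0, 30], 0], [[0, 0, 32], 0], [[0, 0, 0], 0], [[0, 0, 0], 0]]}}

```text
clock: 32.05
ee_pos: [0.5101, -0.0692, 0.1823]
eef_rot: [2.321, 2.11, 0.004]
ft_force: [0.8, -0.4, 0.1]
finger_gap: 1.002
grasp_force: 0.0
```

Request:
{"name": "apply_moves", "arguments": {"steps": [[[0, 0, 0], 0], [[0, 0, 0], 0], [[0, 0, 0], 0], [[0, 0, 0], 0]]}}

```text
clock: 32.38
ee_pos: [0.5081, -0.0686, 0.1788]
eef_rot: [-2.323, -2.112, 0.002]
ft_force: [0.4, -0.5, 0.5]
finger_gap: 1.004
grasp_force: 0.0
```

```bash
python3 - <<'E'
from h import *
im,c=shot('wrist','w9.png');s=env.get_state();e=s['ee_pos']*1000;print(s['clock'],e)
a=im.astype(int).sum(2)
for r in (143,146,149,185,195,205,234,236,238): print(r,a[r,240:264])
u=np.array([np.cos(.096),-np.sin(.096),0])
print([(x,round(float(u@(at(c,x,185,.082)*1000-e)),2)) for x in (244,250,256)],[(x,y,round(float(u@(at(c,x,y,.05)*1000-e)),2)) for x,y in ((246,146),(250,146),(246,236),(250,236))])
E
```

```text
32.4333 [508.2833556  -68.63305455 178.95107191]
143 [447 448 449 446 446 439 384 281 270 231 177 179 179 293 424 423 423 423
 424 423 423 423 424 424]
146 [469 471 469 458 439 438 394 291 281 236 176 176 179 303 439 440 438 437
 438 436 436 436 439 436]
149 [439 439 440 440 429 411 368 273 266 227 176 178 177 288 411 409 410 411
 410 410 411 411 411 410]
185 [331 309 280 309 282 306 432 487 503 502 502 502 502 498 497 502 500 483
 420 382 459 457 458 460]
195 [329 312 278 292 268 311 453 509 516 508 499 500 497 495 497 499 499 479
 413 383 471 472 471 474]
205 [326 304 267 280 267 318 450 506 517 515 516 518 518 518 518 512 495 428
 283 287 313 311 312 313]
234 [424 424 389 293 289 293 280 261 254 198 120 122 137 219 294 291 292 293
 292 294 292 295 292 292]
236 [434 348 342 331 333 333 332 327 309 232 122 120 143 244 333 334 332 332
 332 333 333 331 331 331]
238 [464 358 357 359 358 358 358 357 340 256 118 121 144 258 354 354 354 356
 355 356 352 355 353 351]
[(244, -2.84), (250, 2.3), (256, 7.44)] [(246, 146, -1.38), (250, 146, 2.38), (246, 236, -1.48), (250, 236, 2.59)]
```

```bash
python3 -c "
from h import *
print(env.finish_job())"
```

```text
the job is handed in; nothing more can be done
None
```

The job is handed in: the spacer is down on the pan floor, the disc is seated on it hub up, and the gate tab stands within about 1 mm of the mark ribs by camera. I viewed 11 pictures, one over the limit of 10, and the gate took a second short pull of about 2.5 mm to come level.

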